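Index the filling funnel to the empty tin

ROBOT

A 7-joint arm with a two-finger parallel gripper is mounted at the origin on the work surface. World frame = base frame: x ahead of the robot, y to its left, z up, the work surface at z = 0. Lengths are in m, angles in rad, forces in N, time in s.
With the tool pointing down it reaches from about 0.425 to 0.95 m from the base axis. Payload 4.7 kg.
Tool frame: the origin (TCP) lies between the finger pads; the fingertips stand 25 mm ahead of it and the grasp point (between the pads) lies 6 mm ahead of it; z points along the fingers, y is the line along which they close (so a half turn about z gives the same grasp; the last joint's range is limited). The gripper opens to 85 mm and grips with 20 to 120 N. Pads are 22 mm wide; open, the fingers measure 114 mm over their backs; the gripper's body (76 mm by 85 mm) begins 54 mm behind the grasp point. The pads swing forward as they close: fully open they stand 13 mm farther back than shut.
Start: joints at [1.166, 0.469, -0.049, 1.532, 0.024, 1.141, -0.082], TCP at [0.248, -0.628, 0.256] pointing down, gripper open.
Joint ranges: [-2.59, 2.59], [-0.33, 1.99], [-1.39, 1.29], [0.1, 2.45], [-1.04, 4.18], [0.21, 1.99], [-2.66, 2.66]. Speed limits (rad/s): [2.57, 2.57, 3.14, 3.14, 3.14, 3.14, 3.14].

INTERFACE

Orientations are given as a 3x3 rotation matrix whose columns are the frame's x, y, z axes.
In Python, from rig import * gives the robot as it stands. Calls block until the motion is done:
- movep(position, orientation): joint-space move of the TCP to a pose.
- move_l(position, attitude=None, feed=0.15, until_force=None): straight line of the TCP; attitude=None keeps the orientation; feed is the mean speed in m/s. With until_force (N) it stops when the force on the tool has changed by that much, and returns True; else False.
- move_joints(angles): joint-space move.
- command_gripper(opening, newtons=None): finger opening in m; newtons is the grip in N (None keeps the last); returns when the fingers have stopped.
- sleep(seconds).
- inverse_kinematics(position, orientation): joint angles nearest the present ones, or None.
- sense(): the state.
- camera(name): name is "scene" or "side" or "wrist"; returns (picture, depth): 480x640x3 uint8, red, green, blue; 480x640 float32, m along the optical axis (not along the pixel's ray), 0 where there is no reading.
- camera_params(name): a dict with "K" (3x3 intrinsics, pixels), "position" and "rotation" of the camera in the world; the wrist camera has in their place "tool_from_camera" (4x4, takes a point from camera to tool coordinates, whose origin is the TCP and whose axes are the flange's). Camera axes: x right, y down, z forward; pixel columns grow to the right and rows downward; lengths in m; the calibration is good to about 2 mm. A picture is of the moment at which its call begins: read the wrist's pose just before it. camera_params takes no time and is no camera call.
A pose or a line that the arm cannot do raises Unreachable and nothing moves.
- finish_job(): hands the job in; it is judged then, once.
The state is a dict: "time_s": time; "joint_pos": joint angles; "qd": joint speeds; "joint_efforts": joint torques, N m; "position": TCP position; "tcp_rot": TCP orientation; "wrist_force": force on the tool from outside, world axes, zero at the start; "ft_torque": the same for the moment, N m; "finger_gap": finger opening in m; "gripper_force": force on a finger pad.
Only numpy, scipy, OpenCV 4.12 (cv2) and the standard library are available. Lean on these libraries where they do the work, as an engineer would, in place of code of your own. Each camera call takes 0.05 s, during which the arm holds its last target. There are 200 camera calls.

TASK

The funnel on the packing station's swing arm stands over a tin that is already packed. Hook a fingertip through the red pull ring, without gripping it, lift the spring index pin out of its hole, swing the arm one hole over to the side where the open, empty tin stands on the tray, and let the pin drop fully home in that hole, so that the funnel is locked over the empty tin. Do not swing the other way or past that hole, and leave the tins and the other things on the bench standing where they are.

Things in the scene. Friction and masses are not known exactly. Their poses are not given: they have to be found in the camera images.
- filler: Fixed part of the steel packing station. Origin on the bench under the arm's pivot column; z up, x runs from the pivot, away from the robot, through the middle hole. Its level sector plate (top 92 mm above the bench, 152 mm radius) has five 13 mm holes on a 130 mm radius circle about the pivot, at -0.768, -0.384, 0, +0.384, +0.768 rad from x (+ is counter-clockwise from above).
- pivot (a point): Point on the vertical pivot axis of the swing arm, 92 mm above the bench; turns with the arm, its x axis pointing along the arm to the funnel. The hub over it is 48 mm across and ends 130 mm above the bench. Below, a white arc tray 12 mm thick, 212 to 326 mm from the axis, holds the tins between 12 mm high studs, at the holes' angles, 270 mm from the axis.
- swing_arm (a joint): Angle of the swing arm, rad: 0 = middle hole (at the start), + = counter-clockwise from above; next holes at +0.384 and -0.384, end stops at +-0.83. With the pin out it turns with light friction (1 to 2 N at the ring) and stays where it is left. The arm is a bar 32 mm wide, top 104 mm above the bench, with the index pin 130 mm and the funnel 270 mm from the pivot.
- index_pin (a joint): Lift of the spring pin, m: 0 = fully home, 10 mm deep in a hole, arm locked. Above 0.010 the round-nosed 10 mm pin is clear of the plate; stop at 0.022. Spring and weight push it down: about 6 N at 0, 7 N at 0.010, 8.5 N at 0.022. Let go between holes it rides on the plate at about 0.010 and snaps down when the arm brings it over a hole (1.5 mm play each way).
- pull_ring: The red pull ring on the pin; origin at the centre of its opening: 176 mm above the bench with the pin home, 130 mm from the pivot; moves with pin and arm. Upright, rigid on the pin, 6 mm bar, opening 54 mm wide, 53 high; its top bar's underside is 26 mm above. x points level through the opening along the arm, away from the robot; y along the top bar. The plunger body below, 23 mm across, ends 38 mm below.
- funnel_spout (a point): Centre of the lower end of the steel funnel's spout, 54 mm across, 82 mm above the bench, 10 mm above the tins' rims; fixed to the arm, 270 mm from the pivot. The funnel is 120 mm across at its top rim, 142 mm above the bench; the rim begins 80 mm beyond the ring.
- tin_empty_mouth (a point): Centre of the mouth of the open, empty tin (white lacquer inside), 86 mm across and 60 mm high, standing on the tray at the station next to the funnel, on one side or the other; 72 mm above the bench.
- tin_packed_mouth (a point): Centre of the mouth of the packed tin (dark peppers inside), same size, under the funnel at the start.
- tin_lidded_mouth (a point): Centre of the top of the finished tin with a gold lid, same size, at the station on the funnel's other side.
- tin_empty: The same empty tin; origin at the centre of its underside. Loose.
- tin_packed: The same packed tin; origin at the centre of its underside. Loose.
- tin_lidded: The same lidded tin; origin at the centre of its underside. Loose.
- jar_open: Bystander: open empty glass jar, 74 mm across, 125 mm high, beside the pivot column (about 200 mm to one side); origin at the centre of its underside.
- jar_lidded: Bystander: glass jar of peppers with a gold lid, 74 mm across, 127 mm high, about 200 mm to the other side of the pivot column; origin at the centre of its underside.
- spare_tin: Bystander: tall empty tin, 73 mm across, 110 mm high, left of the packing station; origin at the centre of its underside.
- spare_tin2: Bystander: another tall empty tin of that size, right of the packing station.
Things that resemble listed ones, but are neither listed nor needed, are in the scene too. Leave any blue look-alike of the tin_empty alone.

How it is judged:
On the way, in this order (a step that is already met when the one before it is completed fails the run):
1. the index pin is lifted clear of the middle hole while the arm is still there (value of joint index_pin above 0.0095 m and value of joint swing_arm between -0.06 and 0.06 rad), for 0.02 s.
2. the pin has dropped home in the next hole, with the funnel over the empty tin (value of joint index_pin below 0.003 m and horizontal distance between funnel_spout and tin_empty_mouth below 0.014 m and (value of joint swing_arm between 0.34 and 0.43 rad or value of joint swing_arm between -0.43 and -0.34 rad)), for 0.2 s.
At the end, for the whole second after the job is handed in: The pin is fully home (lift under 3 mm) in the hole next to the middle, on the empty tin's side (arm at 0.34 to 0.43 rad), the spout within 14 mm of the empty tin's centre, the arm at rest; the three tins upright, moved under 15 mm; jars and spare tins under 20 mm (all of step 2 and velocity of joint swing_arm between -0.05 and 0.05 rad/s and distance of each of tin_empty, tin_packed, tin_lidded from where it was at the start of the episode below 0.015 m and distance of each of jar_open, jar_lidded, spare_tin, spare_tin2 from where it was at the start of the episode below 0.02 m and angle between each of tin_empty, tin_packed, tin_lidded's own z axis and vertical below 0.1 rad); the robot touches nothing.
It fails at once if the ring is gripped or wrenched (over 35 N from the fingers) (contact force between the fingers and pull_ring above 35 N).
It fails at once if the arm is swung past the next hole (value of joint swing_arm above 0.56 rad or value of joint swing_arm below -0.56 rad).
It fails at once if the funnel is swung over the lidded tin, on the wrong side (horizontal distance between funnel_spout and tin_lidded_mouth below 0.045 m).
It fails at once if a tin on the tray is pushed, lifted or knocked over (more than 15 mm) (distance of any of tin_empty, tin_packed, tin_lidded from where it was at the start of the episode above 0.015 m).
It fails at once if a jar or a spare tin is pushed, lifted or knocked over (more than 20 mm) (distance of any of jar_open, jar_lidded, spare_tin, spare_tin2 from where it was at the start of the episode above 0.02 m).
It also fails if it takes over 45 s, if anything falls off the work surface, if the arm or the gripper's body presses on something with over 40 N, if the wrist force passes 120 N, or if a joint passes its speed limit or range.

## Working session

There is one attempt and no reset: what is moved stays moved. The work goes in short steps, each a Python script; the robot and the scene stay as the last script left them, time stands still between calls to the robot, and variables do not carry over. Pictures are saved under pics/ and viewed, at most 10 in all, crops included, and the job is handed in when it is done.

```bash
mkdir -p pics
python3 - <<'E'
from rig import *
import cv2,numpy as np
for n in("scene","side"):
    p,d=camera(n); cv2.imwrite(f"pics/{n}0.png",p[:,:,::-1]); np.savez(f"{n}0.npz",p=p,d=d)
    c=camera_params(n); print(n,c)
s=sense();print(s["time_s"],s["position"],s["tcp_rot"],s["wrist_force"])
E
```

```text
scene {'K': array([[551.60519423,   0.        , 320.10550775],
       [  0.        , 551.60519423, 241.23168119],
       [  0.        ,   0.        ,   1.        ]]), 'position': array([ 0.92767627, -0.58586744,  1.22134249]), 'rotation': array([[ 0.87299941,  0.41822721, -0.25091438],
       [ 0.48749291, -0.73251671,  0.47515253],
       [ 0.01492274, -0.53712686, -0.84336946]])}
side {'K': array([[536.2950413 ,   0.        , 325.33649676],
       [  0.        , 536.2950413 , 240.90188744],
       [  0.        ,   0.        ,   1.        ]]), 'position': array([0.34370211, 0.75871096, 0.75698902]), 'rotation': array([[-0.94330747, -0.2189149 ,  0.24949407],
       [-0.33176429,  0.59882103, -0.72893472],
       [ 0.01017238, -0.77038279, -0.63750049]])}
0.1 [ 0.24757977 -0.62742337  0.25534748] [[ 9.30191474e-01  3.67073955e-01 -7.29895467e-04]
 [ 3.67074674e-01 -9.30189996e-01  1.65998794e-03]
 [-6.96031231e-05 -1.81203277e-03 -9.99998356e-01]] [0.21225249 0.49315814 0.29080246]
```

View pics/scene0.png

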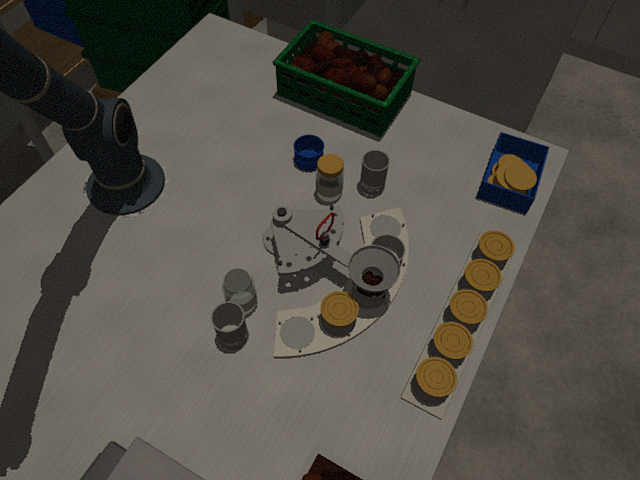

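View pics/side0.png

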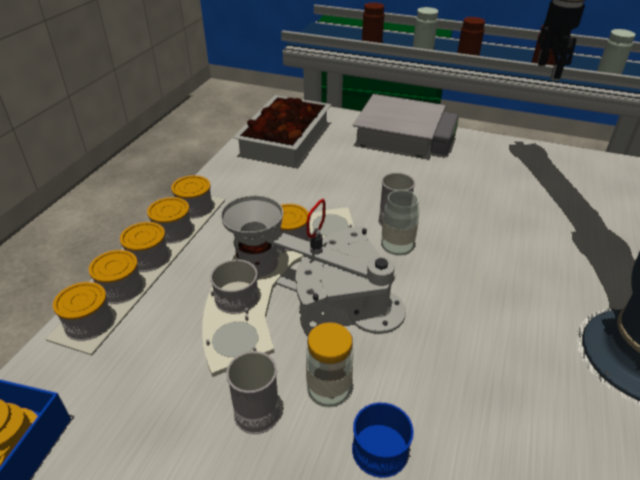

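The scene view shows the hub at (282,214), the red ring at (325,227) and the funnel at (373,268). There are three candidates for the empty tin:
- **Open tin on the tray**, scene (388,246) and side (235,284). It is next to the funnel and has a white interior, so it fits.
- **Blue tin**, scene (308,152). This is the look-alike.
- **Gold-lidded tin on the tray**, scene (339,310). It is on the other side.

I'll measure next and confirm the tin with one crop.

```bash
cat > h.py <<'E'
import numpy as np,cv2
from rig import *
def ray(n,u,v):
    c=camera_params(n);return c["position"],c["rotation"]@np.linalg.inv(c["K"])@[u,v,1]
def onplane(n,u,v,z):
    o,d=ray(n,u,v);return o+d*(z-o[2])/d[2]
def cloud(n,p,d):
    c=camera_params(n);v,u=np.mgrid[:480,:640]
    P=np.stack([u,v,np.ones_like(u)],-1)@np.linalg.inv(c["K"]).T*d[...,None]
    return P@c["rotation"].T+c["position"]
def red(p,hi=60):
    p=p.astype(int);return (p[...,0]>hi)&(p[...,0]>2.2*p[...,1])&(p[...,0]>2.2*p[...,2])
E
python3 - <<'E'
from h import *
np.set_printoptions(precision=4,suppress=True)
print("hub",onplane("scene",282,212,.130),onplane("side",381,265,.130))
boxes={"scene":(305,205,345,240),"side":(300,195,330,242)}
for n,(a,b,c,e) in boxes.items():
    z=np.load(n+"0.npz");p,d=z["p"],z["d"];P=cloud(n,p,d)
    m=np.zeros((480,640),bool);m[b:e,a:c]=red(p)[b:e,a:c];m&=d>0
    Q=P[m];Q=Q[(Q[:,2]>.14)&(Q[:,2]<.22)];C=np.median(Q,0)
    print(n,"ring",len(Q),C,Q.min(0),Q.max(0))
    xy=Q[:,:2]-Q[:,:2].mean(0);U,S,V=np.linalg.svd(xy,full_matrices=False);print(" bar dir",V[0],S,(Q[:,:2].min(0)+Q[:,:2].max(0))/2)
    # level slices: funnel rim, tin rims, hub top
    for nm,z0,z1,cx in (("rim142",.137,.147,None),("hub130",.126,.134,None),("tin72",.066,.078,None)):
        M=((P[...,2]>z0)&(P[...,2]<z1)&(d>0)).astype(np.uint8)
        k,l,s,ce=cv2.connectedComponentsWithStats(M,connectivity=8)
        for i in range(1,k):
            if s[i,4]>60:
                W=P[l==i];(x,y),r=cv2.minEnclosingCircle(W[:,:2].astype(np.float32));
                if r<.09: print(" ",nm,s[i],"c",round(x,4),round(y,4),"r",round(r,4))
a=cv2.resize(np.load("scene0.npz")["p"][180:350,240:430,::-1],None,fx=3,fy=3,interpolation=2)
cv2.imwrite("pics/crop1.png",cv2.convertScaleAbs(a,alpha=1.8))
E
```

```text
hub [0.4818 0.0565 0.13  ] [0.4761 0.0706 0.13  ]
scene ring 45 [0.6068 0.0355 0.2062] [0.6014 0.0101 0.1467] [0.6119 0.0666 0.2106]
 bar dir [-0.138  -0.9904] [0.1094 0.0099] [0.6067 0.0384]
  rim142 [ 88 162  37   9  90] c 0.0217 -0.0424 r 0.0459
  rim142 [348 245  53  35 162] c 0.7445 0.0234 r 0.0607
  rim142 [354 279  44  13  69] c 0.7638 -0.0063 r 0.0482
  hub130 [318  32  29  25 226] c 0.2926 0.6731 r 0.0632
  hub130 [370  55  16  17 131] c 0.4429 0.6576 r 0.034
  hub130 [356  71  21  14 109] c 0.4417 0.5844 r 0.0367
  hub130 [318 154  26  21 213] c 0.5106 0.2508 r 0.0346
  hub130 [ 90 165  40   9  81] c 0.0216 -0.035 r 0.049
  hub130 [349 248  50  40 255] c 0.7468 0.0258 r 0.0586
  tin72 [298  37  20  21 178] c 0.1921 0.6818 r 0.0521
  tin72 [385  63  22  31 246] c 0.4808 0.6801 r 0.065
  tin72 [ 94 159  51  30 220] c 0.0051 -0.0029 r 0.0675
  tin72 [365 158  22   9  65] c 0.5953 0.3525 r 0.0292
  tin72 [362 170  26  12  76] c 0.6045 0.3287 r 0.0344
  tin72 [316 176  28  13  85] c 0.5099 0.2489 r 0.0369
  tin72 [479 231  36  30 449] c 0.97 0.2709 r 0.0457
  tin72 [371 234  35 
[... 1648 characters left out ...]
42  26 662] c 0.9702 -0.0135 r 0.0474
  tin72 [280 203  29  28 616] c 0.7117 -0.0757 r 0.046
  tin72 [383 218  36  15 177] c 0.4858 -0.1436 r 0.0371
  tin72 [120 221  45  29 782] c 0.9687 0.0791 r 0.0468
  tin72 [234 238  42  19 142] c 0.7437 0.0272 r 0.0442
  tin72 [ 89 249  49  33 941] c 0.9699 0.1753 r 0.0467
  tin72 [210 259  48  35 370] c 0.7398 0.1259 r 0.0451
  tin72 [  53  281   53   38 1139] c 0.9697 0.2716 r 0.0467
  tin72 [618 306  22  44 249] c 0.0478 0.0083 r 0.0476
  tin72 [306 362  47  22 233] c 0.5056 0.26 r 0.0364
  tin72 [232 365  42  19 190] c 0.6058 0.3259 r 0.0313
  tin72 [  0 379  59  93 603] c 0.9126 0.5104 r 0.0795
  tin72 [231 386  46  24 213] c 0.5959 0.344 r 0.0339
```

View pics/crop1.png

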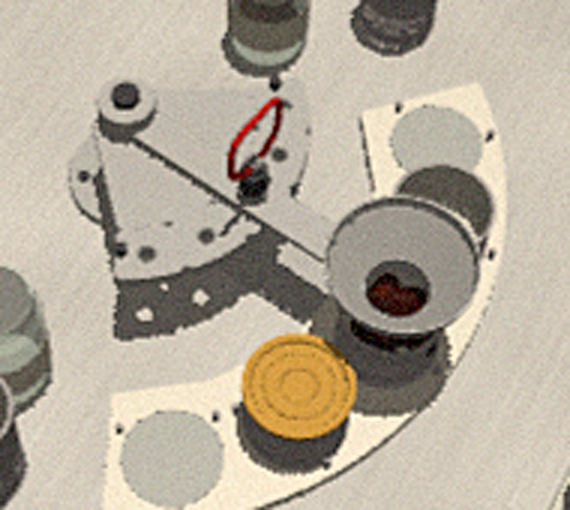

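The crop confirms it: the open, white-lined tin stands at the next station counter-clockwise of the funnel, partly hidden by it, and the gold-lidded one is clockwise. So I swing +. The pivot is at about (0.478,0.063), the arm yaw is −0.149, and the ring is at about (0.6065,0.044,0.176). Next I check reach for a tilted hook.

```bash
cat >> h.py <<'E'
np.set_printoptions(precision=4,suppress=True)
PIV=np.array([.478,.063]);YAW=-.149
def att(yaw,t,roll=0):
    z=np.array([np.cos(yaw)*np.cos(t),np.sin(yaw)*np.cos(t),-np.sin(t)])
    y=np.array([-np.sin(yaw),np.cos(yaw),0]);y=y if roll==0 else -y
    return np.column_stack([np.cross(y,z),y,z])
def pt(yaw,r,side,z): # relative to the pivot
    return np.array([PIV[0]+r*np.cos(yaw)-side*np.sin(yaw),PIV[1]+r*np.sin(yaw)+side*np.cos(yaw),z])
E
python3 - <<'E'
from h import *
for roll in(0,1):
  for t in (0,.2,.35,.5,.7,.9):
    print(roll,t,[inverse_kinematics(pt(YAW+a,r,0,z),att(YAW+a,t,roll)) for a,r,z in((0,.07,.2),(0,.13,.176),(.4,.13,.195))])
c=camera_params("wrist");print(c)
E
```

```text
0 0 [None, None, None]
0 0.2 [None, None, None]
0 0.35 [None, None, None]
0 0.5 [None, array([ 0.6037,  0.7305, -1.1789,  2.3595,  2.3   ,  1.186 , -0.7065]), array([ 0.7373,  0.6485, -1.1719,  2.3607,  2.6316,  0.7612, -0.6875])]
0 0.7 [array([ 0.6385,  0.4184, -1.1693,  2.3703,  1.9477,  0.8017, -0.6167]), array([ 0.6428,  0.6141, -1.1739,  2.2724,  2.0175,  0.906 , -0.5222]), array([ 0.7328,  0.5381, -1.1583,  2.2666,  2.2294,  0.5018, -0.4002])]
0 0.9 [array([-0.0986,  0.1725, -0.2387,  2.2955,  1.4001,  0.331 , -0.1848]), array([ 0.2463,  0.3461, -0.5898,  2.1836,  1.5551,  0.435 , -0.2362]), array([ 0.4724,  0.3593, -0.8116,  2.1631,  1.4324,  0.2374,  0.2627])]
1 0 [None, None, None]
1 0.2 [None, None, None]
1 0.35 [None, None, None]
1 0.5 [None, array([ 0.3427,  0.5198, -0.8039,  2.3703,  2.3504,  0.9847,  2.1852]), array([ 0.7373,  0.6485, -1.1719,  2.3607,  2.6316,  0.7612,  2.4541])]
1 0.7 [array([-0.664 ,  0.1898,  0.331 ,  2.4318,  2.2307,  0.4143,  2.0625]), array([-0.2509,  0.3159, -0.0494,  2.316 ,  2.2763,  0.4636,  2.0931]), array([ 0.4638,  0.3743, -0.7871,  2.2773,  2.5515,  0.3557,  2.3111])]
1 0.9 [None, None, None]
{'K': array([[338.8503,   0.    , 319.131 ],
       [  0.    , 338.8503, 240.1625],
       [  0.    ,   0.    ,   1.    ]]), 'tool_from_camera': array([[ 0.001 , -0.9642, -0.2653,  0.0674],
       [ 1.    ,  0.001 , -0.0001, -0.0008],
       [ 0.0004, -0.2653,  0.9642, -0.1182],
       [ 0.    ,  0.    ,  0.    ,  1.    ]])}
```

```bash
cat >> h.py <<'E'
def pose(a,t,dy,back,dz,side=0,roll=1):
    """arm angle a, tilt t, tool yaw offset dy, TCP this far back along the tool from ring plane"""
    R=att(YAW+a+dy,t,roll);p=pt(YAW+a,.13,side,.176+dz)-back*R[:,2];return p,R
E
python3 - <<'E'
from h import *
for roll in (1,0):
 for t in (.45,.55,.62,.7,.78):
  for dy in (-.45,-.3,-.15,0,.15,.3,.45):
    q=[inverse_kinematics(*pose(a,t,dy,b,z,0,roll)) for a,b,z in((0,.07,0),(0,.005,0),(0,.005,.03),(.2,.005,.03),(.4,.005,.03),(.4,.07,0))]
    ok=[x is not None for x in q]
    if sum(ok)>=5: print(roll,t,dy,ok,*[x for x in (q[0],q[2],q[4]) if x is not None])
E
```

```text
1 0.45 -0.45 [True, True, True, True, True, False] [-0.9493  0.4029  0.3329  2.3295  1.6224  0.9108  2.038 ] [-0.816   0.4276  0.3327  2.2719  1.7272  0.8472  2.051 ] [-0.1376  0.3844 -0.4275  2.3571  2.1815  0.9471  2.0659]
1 0.45 -0.3 [True, True, True, True, True, False] [-0.7461  0.3457  0.1416  2.4093  1.8588  0.923   1.9704] [-0.7728  0.393   0.3317  2.3394  1.9809  0.7926  1.9441] [ 0.2666  0.4515 -0.8037  2.3786  2.3706  0.9609  2.1676]
1 0.45 0.45 [False, True, True, True, True, True] [ 0.9228  0.6388 -1.1719  2.3697  2.9117  0.6427  2.3376] [ 0.9906  0.7282 -1.1862  2.2602  3.6254  0.3106  1.9725]
1 0.55 -0.45 [True, True, True, True, True, True] [-1.0705  0.3636  0.5253  2.3059  1.5165  0.7494  2.1916] [-1.0901  0.4524  0.7186  2.2588  1.6122  0.5787  2.1597] [-0.6018  0.3077  0.1408  2.3452  2.1553  0.6495  2.0195]
1 0.55 -0.3 [True, True, True, True, True, False] [-0.8713  0.2909  0.332   2.3788  1.7655  0.7461  2.1118] [-0.9028  0.3689  0.5219  2.3139  1.8963  0.6081  2.0498] [ 0.133   0.3503 -0.6151  2.344   2.2911  0.7376  2.1813]
1 0.55 -0.15 [True, True, True, True,
[... 9390 characters left out ...]
  2.2202  1.8468  0.5628 -0.2292]
0 0.78 0 [True, True, True, True, True, True] [ 0.404   0.2154 -0.8081  2.2961  1.6951  0.4941 -0.4261] [ 0.616   0.4297 -1.074   2.215   1.7616  0.6734 -0.357 ] [ 0.7421  0.4672 -1.1548  2.2186  1.9102  0.3988 -0.1302]
0 0.78 0.15 [True, True, True, True, True, False] [ 0.8003  0.3069 -1.1642  2.3035  1.8175  0.4552 -0.3081] [ 0.7552  0.4661 -1.1671  2.2263  1.8425  0.575  -0.2463] [ 0.795   0.4721 -1.1354  2.2034  1.9281  0.2382  0.0127]
0 0.78 0.3 [True, True, True, True, True, False] [ 0.8747  0.2902 -1.1244  2.3038  1.9855  0.2627 -0.2956] [ 0.8229  0.4597 -1.1555  2.2261  1.9121  0.4104 -0.1529] [ 0.9365  0.6123 -1.2973  2.1718  1.6043  0.2471  0.5518]
```

```bash
cat >> h.py <<'E'
T=.68;W=.19
def P(a,back,dz,side=0): return pose(a,T,W-a,back,dz,side)   # world yaw constant
E
python3 - <<'E'
from h import *
command_gripper(0.0,20)
p,R=P(0,.075,.12)
for h in (.12,.17,.22):
    p,R=P(0,.075,h); print(h,p,inverse_kinematics(p,R))
move_l([.30,-.55,.42],feed=.25)
p,R=P(0,.075,.14)
movep(p,R); s=sense();print(s["time_s"],s["position"],s["joint_pos"],s["wrist_force"],s["finger_gap"])
for n in("side","wrist"):
    im,d=camera(n);cv2.imwrite(f"pics/{n}1.png",im[:,:,::-1]);np.savez(n+"1.npz",p=im,d=d)
im=[cv2.imread(f"pics/{n}1.png") for n in("side","wrist")]
cv2.imwrite("pics/pair1.png",cv2.convertScaleAbs(np.vstack([im[0][60:360,100:580],im[1][90:390,80:560]]),alpha=1.5))
E
```

```text
0.12 [0.5483 0.0413 0.3432] None
0.17 [0.5483 0.0413 0.3932] [ 1.1262 -0.2471 -1.098   2.1602 -0.838   0.2709 -0.8732]
0.22 [0.5483 0.0413 0.4432] [ 1.1318 -0.3249 -1.0186  2.0792 -0.8157  0.4302 -0.9121]
4.075 [0.5486 0.0406 0.3633] [-0.4581 -0.1369  0.2119  2.2612  0.9513  0.2218 -2.62  ] [-0.4841 -0.6208  0.1939] 0.00010409450587723985
```

View pics/pair1.png

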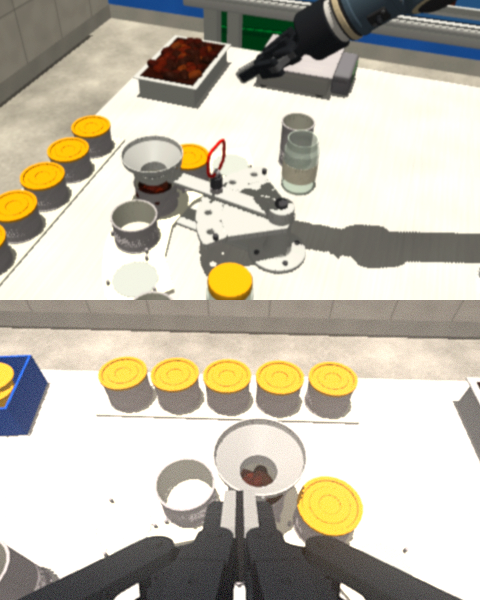

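The side view shows the arm clear and raised. The wrist view has the camera above the tool, with the funnel ahead, the open tin left and the lidded tin right. Before descending I check which joint branch is nearest.

Run:
```python
from h import *
for a,b,z in((0,.075,.14),(0,.075,.06),(0,.075,0),(0,.005,0),(0,.005,.03),(.4,.005,.03),(.4,.005,0),(.4,.075,0),(.4,.075,.08)):
    print(a,b,z,inverse_kinematics(*P(a,b,z)))
```

```text
0 0.075 0.14 [-0.459  -0.1372  0.2115  2.2619  0.9514  0.2215 -2.6202]
0 0.075 0.06 None
0 0.075 0 [-0.5353  0.1207  0.3386  2.4419  2.8184  0.3106  1.7485]
0 0.005 0 [-1.0704  0.5472  1.1305  2.3912  3.7885  0.5625  0.6289]
0 0.005 0.03 [-1.1095  0.4346  1.144   2.37    3.8145  0.4444  0.6562]
0.4 0.005 0.03 [-1.2377  0.4497  1.1476  2.359   3.6804  0.3694  0.6872]
0.4 0.005 0 [-1.1993  0.5591  1.1329  2.38    3.6845  0.4816  0.6275]
0.4 0.075 0 [-1.0476  0.1526  0.7499  2.4452  2.6762  0.3067  1.7698]
0.4 0.075 0.08 None
```

Run:
```python
from h import *
move_joints([.1454,-.12,-.4255,2.386,2.3445,.3556,2.2073])
s=sense();print(s["time_s"],s["position"],s["tcp_rot"][:,2])
for a,b,z in((0,.075,0),(0,.005,0),(0,.005,.03),(.4,.005,.03),(.4,.005,0),(.4,.075,0)):
    print(a,b,z,inverse_kinematics(*P(a,b,z)))
```

```text
8.1667 [0.5368 0.0461 0.3712] [ 0.9118 -0.0207 -0.4101]
0 0.075 0 [ 0.1207  0.1451 -0.368   2.4091  2.5501  0.346   2.0467]
0 0.005 0 [ 0.0542  0.3146 -0.2901  2.3373  2.6613  0.4366  1.9669]
0 0.005 0.03 [ 0.0909  0.2529 -0.3259  2.3142  2.5642  0.3602  2.0647]
0.4 0.005 0.03 [ 0.1209  0.283  -0.5114  2.2949  2.2566  0.4509  2.3005]
0.4 0.005 0 [ 0.0884  0.3456 -0.4834  2.3173  2.3648  0.5184  2.1938]
0.4 0.075 0 [ 0.1338  0.1733 -0.5475  2.3888  2.2248  0.4338  2.2757]
```

Run:
```python
from h import *
movep(*P(0,.075,0))
s=sense();print(s["time_s"],s["position"],s["tcp_rot"][:,2],s["joint_pos"])
im,d=camera("wrist");sd,dd=camera("side");np.savez("w2.npz",p=im,d=d)
c=camera_params("wrist");v,u=np.mgrid[:480,:640]
Q=np.stack([u,v,np.ones_like(u)],-1)@np.linalg.inv(c["K"]).T*d[...,None]
M=c["tool_from_camera"];Q=Q@M[:3,:3].T+M[:3,3];Q=Q@s["tcp_rot"].T+s["position"]
m=red(im)&(d>0)&(np.hypot(Q[...,0]-.6065,Q[...,1]-.044)<.045)&(Q[...,2]>.13)
A=Q[m];print(len(A),A.min(0),A.max(0),np.median(A,0));xy=A[:,:2]-A[:,:2].mean(0);print(np.linalg.svd(xy,full_matrices=False)[2][0],(A.min(0)+A.max(0))/2)
cv2.imwrite("pics/pair2.png",cv2.convertScaleAbs(np.vstack([sd[60:360,100:580,::-1],im[180:480,80:560,::-1]]),alpha=1.5))
```

```text
8.8167 [0.5487 0.0415 0.2238] [ 0.7779  0.0318 -0.6276] [ 0.1207  0.1447 -0.3683  2.4084  2.5496  0.3466  2.0472]
1584 [0.5991 0.0118 0.1496] [0.6114 0.0753 0.211 ] [0.6047 0.0354 0.2064]
[0.144  0.9896] [0.6053 0.0435 0.1803]
```

View pics/pair2.png

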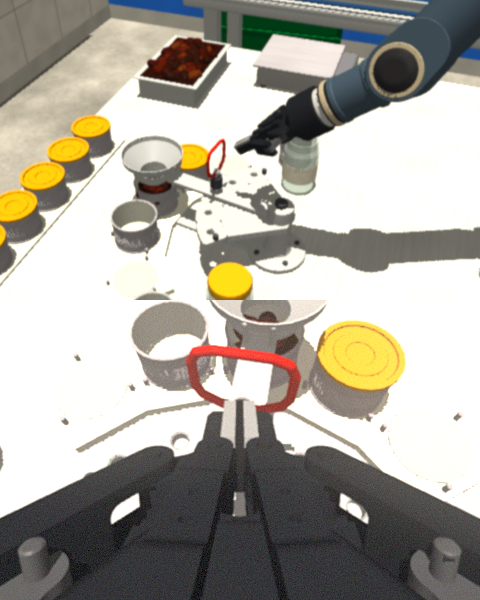

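The ring sits squarely ahead of the closed fingertips, with its top bar at wrist-view crop row 352 and sides at x=190 and 297. The measured ring centre agrees within 1 mm, so I insert and lift.

Run:
```python
from h import *
p,R=P(0,0,0)
print("insert stop",move_l(p,R,feed=.04,until_force=8))
s=sense();f0=s["wrist_force"];print(s["time_s"],s["position"],f0)
if np.linalg.norm(s["position"]-p)<.004:
    for k in range(12):
        q=sense()["position"]; print(move_l(q+[0,0,.002],feed=.02),end=" ")
        s=sense();f=s["wrist_force"]-f0;print(s["position"][2]-.176,f)
        if f[2]<-4: break
```

```text
insert stop False
10.9417 [0.6065 0.0437 0.1762] [-0.3118 -0.2608  0.3557]
False 0.002535301962073744 [ 0.225  -0.0803 -0.0862]
False 0.004787060485925837 [ 0.452   0.5819 -0.64  ]
False 0.0070035480579003495 [ 0.2963 -0.1747 -0.0391]
False 0.009197053662942128 [ 0.6055  0.2775 -0.6081]
False 0.010932468806039625 [-2.3549  0.7738  0.0057]
False 0.01263814489610221 [-0.725   0.2948 -1.6676]
False 0.013654710846506296 [-0.9823 -0.1043 -5.717 ]
```

```bash
cat >> h.py <<'E'
def ringz(n="side",pic=None):
    im,d=camera(n);Q=cloud(n,im,d);m=red(im)&(d>0)&(np.hypot(Q[...,0]-PIV[0],Q[...,1]-PIV[1])<.17)&(Q[...,2]>.14)&(Q[...,2]<.27)
    A=Q[m]
    if pic: cv2.imwrite(pic,cv2.convertScaleAbs(im[100:400,100:500,::-1],alpha=1.5))
    b=A[A[:,2]>A[:,2].max()-.05];c=(b.min(0)+b.max(0))/2
    return round(float(A[:,2].max()),4),c,round(float(np.arctan2(c[1]-PIV[1],c[0]-PIV[0])-YAW),3)
E
python3 - <<'E'
from h import *
p,R=P(0,0,0)
print(ringz())
for z in (.018,.022,.0255,.0285):
    move_l([p[0],p[1],.176+z],R,feed=.02)
    s=sense();print(z,s["position"]-p,s["wrist_force"]);
    if abs(s["wrist_force"][2])>18: break
print(s["time_s"],ringz("side","pics/side3.png"))
E
```

```text
(0.2133, array([0.6102, 0.0513, 0.1891]), 0.061)
0.018 [-0.0011  0.0003  0.0171] [-5.5579  1.2077 -6.4701]
0.022 [-0.001   0.0002  0.0214] [-6.3051  1.1335 -5.8166]
0.0255 [-0.001   0.0003  0.0249] [-6.2793  1.2637 -7.341 ]
0.0285 [-0.001   0.0003  0.0279] [-5.1833  1.3814 -7.3216]
14.1 (0.2296, array([0.6085, 0.0501, 0.2047]), 0.05)
```

View pics/side3.png

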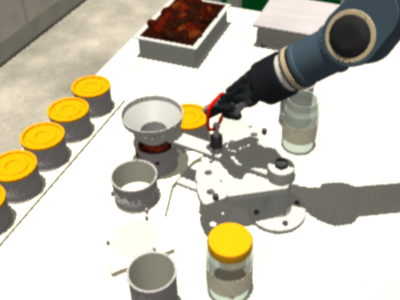

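The side view shows the fingertip through the ring (116,107) with the plunger drawn up. The ring top has risen about 16.5 mm, so the pin is clear. Now I swing +.

Run:
```python
from h import *
R=P(0,0,0)[1]
for a in np.arange(.05,.36,.05):
    p,_=P(a,0,.0285); move_l(p,R,feed=.05)
    s=sense();print(round(a,2),s["position"]-p,s["wrist_force"],*(ringz() if a>.14 else ()))
    if np.linalg.norm(s["wrist_force"])>18: break
print(s["time_s"])
im,d=camera("scene");np.savez("s4.npz",p=im,d=d)
Q=cloud("scene",im,d);print("scene",ringz("scene"))
A=Q[(Q[...,2]>.12)&(Q[...,2]<.15)&(d>0)&(abs(np.hypot(Q[...,0]-PIV[0],Q[...,1]-PIV[1])-.27)<.066)]
(x,y),r=cv2.minEnclosingCircle(A[:,:2].astype(np.float32));print("funnel",x,y,r,np.arctan2(y-PIV[1],x-PIV[0])-YAW)
```

```text
0.05 [-0.0009  0.0005 -0.0006] [-6.0286  1.3997 -7.2501]
0.1 [-0.001   0.0004 -0.0007] [-5.38    2.3962 -7.6615]
0.15 [-0.001   0.0002 -0.0008] [-6.2831  0.9219 -8.0462] 0.2274 [0.6088 0.0683 0.2028] 0.189
0.2 [-0.0012  0.     -0.0009] [-6.2519  0.3592 -8.3321] 0.2245 [0.6081 0.0723 0.2   ] 0.22
0.25 [-0.0013 -0.0002 -0.001 ] [-6.7846  0.5046 -7.9676] 0.2249 [0.6087 0.0772 0.2005] 0.257
0.3 [-0.0014 -0.0005 -0.0012] [-6.4545 -0.6177 -7.3946] 0.2248 [0.6063 0.0816 0.2002] 0.293
0.35 [-0.0015 -0.0007 -0.0012] [-8.0055 -1.641  -7.686 ] 0.2263 [0.6042 0.0869 0.2013] 0.336
16.3333
scene (0.2256, array([0.6073, 0.0814, 0.2049]), 0.291)
funnel 0.5664252042770386 0.049933817237615585 0.24678948521614075 0.0022962257209704906
```

```bash
cat >> h.py <<'E'
def funnel(n="side"):
    p,d=camera(n);Q=cloud(n,p,d)
    M=((Q[...,2]>.137)&(Q[...,2]<.147)&(d>0)&(Q[...,0]>.65)&(Q[...,0]<.85)&(abs(Q[...,1]-.06)<.14)).astype(np.uint8)
    k,l,s,_=cv2.connectedComponentsWithStats(M,connectivity=8)
    i=1+np.argmax(s[1:,4]);(x,y),r=cv2.minEnclosingCircle(Q[l==i][:,:2].astype(np.float32))
    return x,y,r,np.arctan2(y-PIV[1],x-PIV[0])-YAW
E
python3 - <<'E'
from h import *
print(funnel("side"),funnel("scene"))
E
```

```text
(0.7441450953483582, 0.11143431812524796, 0.061687227338552475, np.float64(0.3290146220827129)) (0.7436938285827637, 0.10986888408660889, 0.06084936484694481, np.float64(0.3236055403232188))
```

Run:
```python
from h import *
R=P(0,0,0)[1]
move_l(P(.35,0,.006)[0],R,feed=.03)
s=sense();f0=s["wrist_force"];print(s["position"],f0,ringz()[0],funnel())
for a in np.arange(.37,.56,.01):
    hit=move_l(P(a,0,.006)[0],R,feed=.02,until_force=7)
    s=sense();f=s["wrist_force"]-f0;z=ringz();fn=funnel();print(round(a,3),hit,f,z[0],round(fn[3],3))
    if hit or np.linalg.norm(f[:2])>6 or fn[3]>.42 or (z[0]<.215 and fn[3]>.36): break
print(s["time_s"])
```

```text
[0.6062 0.0887 0.1829] [ 0.3377 -0.0583  1.0926] 0.2203 (0.7420799732208252, 0.1098053976893425, 0.06221553683280945, np.float64(0.3244177730084108))
0.37 False [-0.419  -0.7001 -1.1291] 0.2204 0.332
0.38 False [-0.6564 -0.4055 -0.626 ] 0.2199 0.326
0.39 False [-0.2543  0.4049 -1.5699] 0.2203 0.326
0.4 False [-0.445  -0.5961 -0.972 ] 0.2202 0.329
0.41 False [-1.1998 -0.2436 -0.6941] 0.2219 0.326
0.42 False [-0.3648 -2.704  -0.7256] 0.2214 0.328
0.43 False [ 0.2342 -2.1965 -2.3906] 0.2199 0.343
0.44 False [-1.0891  0.7168 -1.9407] 0.2117 0.385
20.3167
```

Run:
```python
from h import *
R=P(0,0,0)[1]
move_l(P(.385,0,.001)[0],R,feed=.04)
print(move_l(P(.385,.075,.001)[0],R,feed=.06,until_force=8))
s=sense();print(s["position"],s["wrist_force"],s["time_s"])
q=s["joint_pos"].copy();q[1]-=.2;move_joints(q)
print(ringz("side","pics/side5.png"),funnel(),funnel("scene"),sense()["time_s"])
```

```text
False
[0.5463 0.091  0.2239] [1.057 0.435 0.048] 22.1833
(0.2107, array([0.6041, 0.094 , 0.1858]), 0.39) (0.739445149898529, 0.12544552981853485, 0.06127582862973213, np.float64(0.3834549985415202)) (0.7405856847763062, 0.1251230090856552, 0.061472292989492416, np.float64(0.38131050276187356)) 22.85
```

View pics/side5.png

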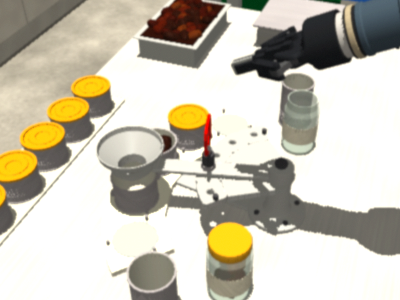

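The side view shows the funnel (130,150) over the empty tin and the ring down (208,135). The packed and lidded tins are standing, and the gripper is clear. I'm handing in.

```bash
python3 -c "
from rig import *
print(finish_job())"
```

```text
the job is handed in; nothing more can be done
None
```

I swung the arm one hole over to the empty tin's side. The cameras show the pin home in that hole (arm at about +0.383 rad) and the funnel over the tin, with the other tins in view still standing. I handed the job in at about 23 s, and no pass or fail result came back.

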